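# Index the chair rail and set the jig's end cap

## Robot

A 6-joint arm with a two-finger parallel gripper is mounted at the origin on the work surface. World frame = base frame: x ahead of the robot, y to its left, z up, the work surface at z = 0. Lengths are in m, angles in rad, forces in N, time in s.
With the tool pointing down it reaches from about 0.425 to 0.95 m from the base axis. Payload 3.5 kg.
Tool frame: the origin (TCP) lies on the centre line of the jaws, within the pads' length; the fingertips stand 8 mm ahead of it and the grasp point (between the pads) lies 11 mm behind it (bot.tip_extent is the distance from the TCP to the fingertips, in m); z points along the fingers, y is the direction in which the jaws open and shut (so a half turn about z gives the same grasp; the last joint's range is limited). The gripper opens to 85 mm and grips with 20 to 120 N. Pads are 22 mm wide; open, the fingers measure 114 mm over their backs; the gripper's body (76 mm by 85 mm) begins 54 mm behind the grasp point. The pads swing forward as they close: fully open they stand 13 mm farther back than shut.
Start: joints at [-1.358, 0.286, 1.577, -0, 1.279, -0.15], TCP at [0.24, -0.631, 0.239] pointing down, gripper open.
Joint ranges: [-2.77, 2.77], [-0.9, 2.22], [0.21, 2.48], [-1.53, 4.67], [0.24, 2.81], [-2.84, 2.84]. Speed limits (rad/s): [2.79, 2.79, 3.14, 3.14, 3.14, 3.14].

## Interface

Orientations are given as a rotation vector (axis times angle).
In Python, from rig import bot gives the robot as it stands.
- The arm moves only by the tool move_arm, never from a script. Its argument "plan" is text: rows parted by semicolons, each of 7 numbers parted by spaces: the shift along the tool's x, y, z in mm, then the turn, a rotation vector about the tool's x, y, z in degrees, then the gripper's target within -1 to 1 (shut at 1, half-way at 0, fully open at -1). In form: dx dy dz rx ry rz hand; .... A call has 1 to 5 rows; each row shifts and turns the commanded pose from where the row before left it, along the tool's axes as they then stand; what a row does not reach is not made up. A row lasts 1/8 s, in which the tool goes at most 62.5 mm and 10.7 degrees, less where a joint would pass 70% of its speed; a pose out of reach is approached as far as the arm can. A call with a gripper value outside its range is refused whole. The fingers move at their own pace and stop on an object; "grip_force" is the grip in N (left out, the last holds). Time passes only in rows, so rows that do not move let the fingers close. It gives the time, the measured TCP pose, the force and the opening at its end, in the units of the state.
- bot.sense(): the state, without advancing time (a new reading comes with each control period).
- bot.capture(name): name is "scene" or "top"; returns the picture (420x560x3 uint8, red, green, blue); there is no depth.
- bot.camera_model(name): a dict with "camera_matrix" (3x3 intrinsics, pixels), "rvec" (rotation vector, rad) and "tvec" (3), from world to camera coordinates, as OpenCV has them. Camera axes: x right, y down, z forward; pixel columns grow to the right and rows downward; lengths in m; the calibration is good to about 2 mm. A picture is of the moment at which its call begins. camera_model takes no time and is no camera call.
- bot.finish_job(): hands the job in, once; it reports no verdict.
The state is a dict: "time": time; "joint_pos": joint angles; "joint_velocities": joint speeds; "joint_torque": joint torques, N m; "tcp_pos": TCP position; "ee_rot": TCP orientation; "contact_force": force on the tool from outside, world axes, zero at the start; "wrist_torque": the same for the moment, N m; "finger_gap": finger opening in m.
Only numpy, scipy, OpenCV 4.12 (cv2) and the standard library are available. Lean on these libraries where they do the work, as an engineer would, in place of code of your own. Each camera call takes 0.05 s, during which the arm holds its last target.

## Task

The chair rail on the jig has had its first pass: swing it clockwise about its stud until its next side lies flat against the second stop bar. Then screw the knurled cap on the stud clockwise until it bottoms out, back it off a quarter turn, and finish while still gripping the cap there, with the rail still against its bar. Do not disturb the loose things lying about.

Things in the scene. Friction and masses are not known exactly. Their poses are not given: they have to be found in the camera images.
- jig: Indexing jig fixed to the bench: dark steel plate, 14 mm thick, from -70 to +150 mm along its own x and y. Origin: on the bench surface (z = 0), on the vertical axis of the stud about which both the rail and the cap turn. Two steel stop bars stand on the plate, 60 x 16 mm in plan, tops 36 mm above the bench: the first along y, x from -34 to -18, y from 70 to 130 mm; the second along x, y from -34 to -18, x from 70 to 130 mm (jig frame).
- rail: The workpiece: pale wooden chair rail, 160 x 36 mm in plan and 40 mm tall, on a round turning plate (110 mm diameter). Origin: on the stud's axis, on the rail's underside, 24 mm above the bench; its top is 64 mm above the bench. Own +x runs along its long arm: it extends from -40 to +120 mm along x and +-18 mm along y. It cannot lift, only turn about the stud. The stop bars reach only 12 mm up its sides.
- rail_turn (a joint): Turn of the rail, rad, clockwise seen from above is positive. 0: long arm along the jig's +y, its side against the first stop bar. 1.571: long arm along the jig's +x, its other side flat against the second stop bar (hard stop). Starts between 0 and 0.35. Friction about 0.2 N m; it stays where it is left.
- cap: Knurled round steel end cap, 38 mm diameter, 30 mm tall, on the stud over the rail's pivot, already started on its thread; a 2 mm high ridge on its top runs from the middle to the rim along its own +x. Origin: centre of its underside, which is 67 mm above the bench when bottomed out on the washer (3 mm above the rail's top) and up to 4.3 mm higher before. Held sideways by the stud.
- cap_turn (a joint): Turn of the cap on its thread, rad, clockwise seen from above (tightening) is positive and lowers it 8 mm per full turn. 3.4: bottomed out (hard stop). Starts between 0.2 and 1.4. A quarter turn backed off from the bottom is 1.83. Friction about 0.06 N m; no spring, it stays where it is left.
- spare_cap: loose spare knurled cap, smaller (28 mm diameter, 22 mm tall), standing on the jig plate's outer corner at about (128, 128) mm in the jig's frame; leave it alone
- staples_a: stick of staples, 130 x 12 x 10 mm, lying on the bench beside the jig's -y side; leave alone
- staples_b: stick of staples, 130 x 12 x 10 mm, lying on the bench to the right; leave alone
- offcut: loose beech offcut 90 x 36 x 40 mm on the bench just beyond the jig plate's +y edge; leave alone
- tape: rounded metal tape-measure case 65 x 60 x 34 mm; leave alone
- can: upright white metal can, 54 mm diameter, 160 mm tall; leave alone
- hammer: hammer with wooden handle, 260 mm, lying on the bench to the right; leave alone
- shears: shears, about 230 mm long, 12 mm high, lying on the bench to the left; leave alone

How it is judged:
On the way, in this order (a step that is already met when the one before it is completed fails the run):
1. the rail's next side lies against the second stop bar (value of joint rail_turn above 1.5208 rad), for 0.2 s.
2. the cap has bottomed out (value of joint cap_turn above 3.34 rad), for 0.1 s.
At the end, for the whole second after the job is handed in: The rail is within 0.06 rad of lying flat against the second stop bar; the cap, having bottomed out, stands a quarter turn (within 0.25 rad) back from the bottom, not turning, and the fingers still grip it between them with more than 3 N (the grasp point within 46 mm of the centre of its underside) (value of joint rail_turn above 1.5108 rad and value of joint cap_turn between 1.579 and 2.079 rad and velocity of joint cap_turn between -0.1 and 0.1 rad/s and contact force between the fingers and cap above 3 N and distance between the grasp point and cap below 0.046 m); the arm keeps its last pose, push and grip.
It fails at once if a loose thing was moved by more than 20 mm (distance of any of spare_cap, staples_a, staples_b, offcut, tape, can, hammer, shears from where it was at the start of the episode above 0.02 m).
It also fails if it takes over 61 s, if anything falls off the work surface, if the arm or the gripper's body presses on something with over 40 N, if the wrist force passes 120 N, or if a joint passes its speed limit or range.

## Working session

There is one attempt and no reset: what is moved stays moved. The work goes in short steps, Python scripts to look and compute and a tool call to move; the robot and the scene stay as the last step left them, time stands still between calls to the robot, and variables do not carry over. Pictures are saved under pics/ and viewed, and the job is handed in when it is done.

Besides the shell and the picture viewer there is one more tool, called after ">>>" in YAML: its name, and indented under it one key for each argument. move_arm: Moves the arm, as the interface text tells. Its arguments: {"type":"object","properties":{"plan":{"type":"string"},"grip_force":{"type":"number"}},"required":["plan"]}

```bash
ls; mkdir -p pics
python3 - <<'E'
from rig import bot
import cv2
for n in("scene","top"):
    im=bot.capture(n); cv2.imwrite(f"pics/{n}0.png",im[:,:,::-1])
    print(bot.camera_model(n))
print(bot.sense(),bot.tip_extent)
E
```

```text
pics
{'camera_matrix': array([[470.10313037,   0.        , 285.34067668],
       [  0.        , 470.10313037, 204.45667278],
       [  0.        ,   0.        ,   1.        ]]), 'rvec': array([ 0.81566073,  2.7525753 , -0.83156328]), 'tvec': array([ 0.44935503, -0.16716486,  1.5773054 ])}
{'camera_matrix': array([[447.91310366,   0.        , 270.09503382],
       [  0.        , 447.91310366, 209.25172533],
       [  0.        ,   0.        ,   1.        ]]), 'rvec': array([ 2.15724456, -2.1707254 ,  0.09113172]), 'tvec': array([0.00583917, 0.52268164, 1.29535597])}
{'time': 0.1, 'joint_pos': array([-1.35800010e+00,  2.87138125e-01,  1.57805187e+00,  3.34640750e-06,
        1.27861768e+00, -1.49993605e-01]), 'joint_velocities': array([ 0.0011383 , -0.00167258, -0.0028855 ,  0.000998  , -0.0009651 ,
        0.00122452]), 'joint_torque': array([ 5.87097529e-04, -4.07298553e+01, -2.93699294e+01, -1.49287343e-04,
        3.40238934e-03,  8.69939129e-06]), 'tcp_pos': array([ 0.23945312, -0.63046944,  0.23803327]), 'ee_rot': array([-3.08787112e+00, -5.66347990e-01,  1.04135415e-04]), 'contact_force': array([-1.23219692, -0.08273647,  0.17665576]), 'wrist_torque': array([-0.05254656,  0.01095464,  0.03143054]), 'finger_gap': 0.08560784924562008} 0.008
```

View pics/scene0.png

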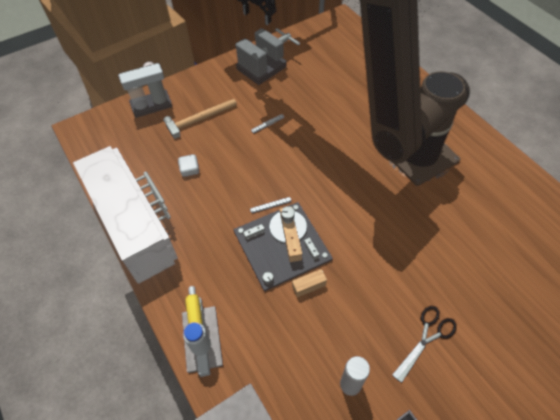

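View pics/top0.png

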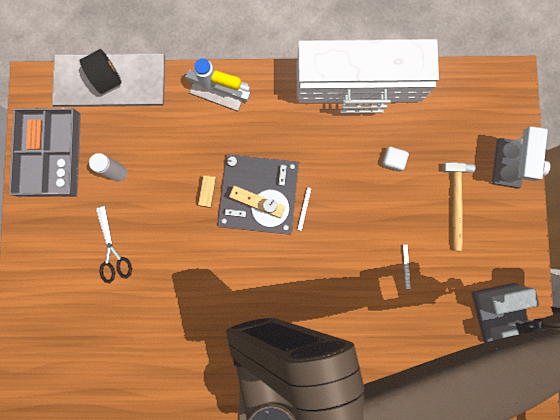

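The jig is near (258,195) in the top view. The cap is near (270,204) there and near (288,213) in the scene view. I'll enlarge both.

Run:
```python
import cv2
t=cv2.imread("pics/top0.png")[140:250,185:325]; cv2.imwrite("pics/t1.png",cv2.resize(t,None,fx=5.5,fy=5.5,interpolation=cv2.INTER_CUBIC)[:600])
t=cv2.imread("pics/scene0.png")[190:300,220:350]; cv2.imwrite("pics/s1.png",cv2.resize(t,None,fx=5.4,fy=5.4,interpolation=cv2.INTER_CUBIC))
```

```text
(no output)
```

View pics/t1.png

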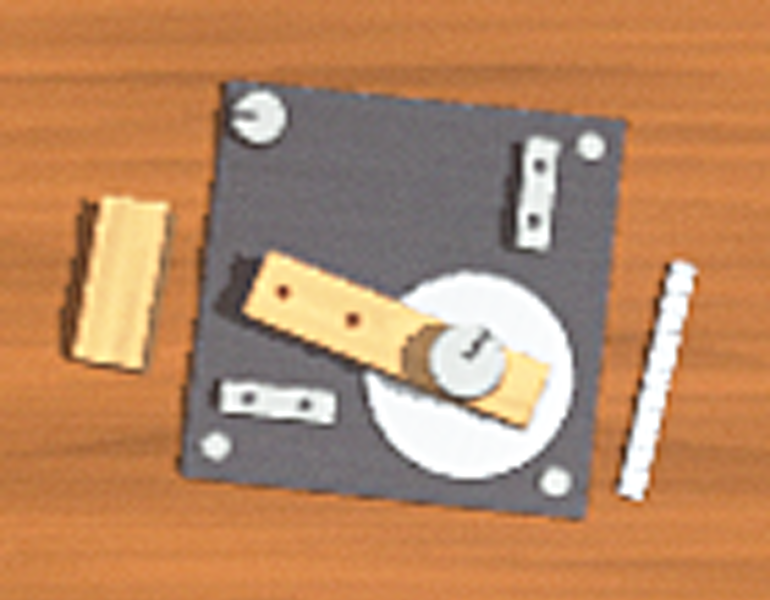

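View pics/s1.png

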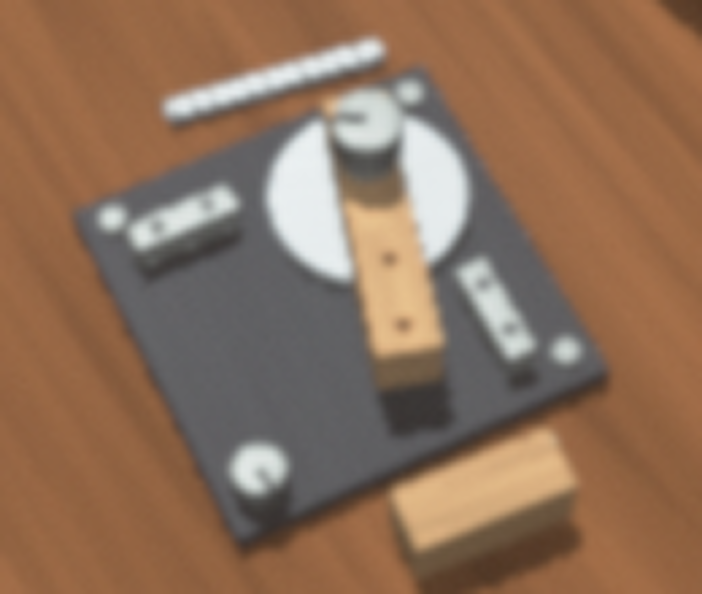

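```bash
cat > h.py <<'E'
import numpy as np,cv2
from scipy.optimize import least_squares
from rig import bot
CM={n:bot.camera_model(n) for n in("scene","top")}
def proj(n,P):
    m=CM[n]; return cv2.projectPoints(np.array(P,float).reshape(-1,3),m["rvec"],m["tvec"],m["camera_matrix"],None)[0][:,0]
def ray(n,uv,z):
    m=CM[n]; R=cv2.Rodrigues(m["rvec"])[0]; c=-R.T@m["tvec"].ravel()
    d=R.T@np.linalg.inv(m["camera_matrix"])@np.array([uv[0],uv[1],1]); return c+d*(z-c[2])/d[2]
def tri(a,b):
    f=lambda p:np.r_[proj("top",p)[0]-a,proj("scene",p)[0]-b]
    r=least_squares(f,[.6,0,.05]); return r.x,np.abs(r.fun).max()
T=lambda X,Y:np.array([(X+.5)/5.5-.5+185,(Y+.5)/5.5-.5+140])
S=lambda X,Y:np.array([(X+.5)/5.4-.5+220,(Y+.5)/5.4-.5+190])
E
python3 - <<'E'
from h import *
pr={"++":((225,82),(238,548)),"+-":((626,120),(75,212)),"--":((584,518),(425,68)),"-+":((183,476),(607,378)),
"cap":((467,356),(367,120)),"hole1":((283,291),(403,325)),"hole2":((352,319),(389,258)),"spare":((261,117),(258,470)),
"offc":((170,203),(388,490)),"railA":((270,250),(373,362)),"railB":((245,312),(443,348))}
W={}
for k,(a,b) in pr.items():
    W[k],e=tri(T(*a),S(*b)); print(k,W[k].round(4),round(e,2))
loc={"++":(150,150),"+-":(150,-70),"--":(-70,-70),"-+":(-70,150)}
def res(p):
    x,y,t=p;r=[]
    for k,(u,v) in loc.items():
        u,v=u/1e3,v/1e3
        P=[x+u*np.cos(t)-v*np.sin(t),y+u*np.sin(t)+v*np.cos(t),.014]
        r+=list(proj("top",P)[0]-T(*pr[k][0]))+list(proj("scene",P)[0]-S(*pr[k][1]))
    return np.array(r)
r=least_squares(res,[.6,0,0]);print(r.x,np.degrees(r.x[2]),r.fun.round(1))
for k in("top","scene"):print(k,"cap at z .1",ray(k,(T if k=="top" else S)(*pr["cap"][k!="top"]),.1))
d=W["hole1"]-W["cap"];print("rail dir deg",np.degrees(np.arctan2(d[1],d[0])))
d1=ray("top",T(283,291),.064)-ray("top",T(352,319),.064);print(np.degrees(np.arctan2(d1[1],d1[0])))
E
```

```text
++ [0.6931 0.1364 0.008 ] 0.35
+- [ 0.6673 -0.0827  0.0132] 0.25
-- [ 0.4502 -0.0577  0.0102] 0.23
-+ [0.4758 0.1591 0.0032] 0.23
cap [0.5287 0.0034 0.1018] 0.16
hole1 [0.5682 0.0995 0.0648] 0.12
hole2 [0.553  0.0632 0.0666] 0.14
spare [0.6673 0.1146 0.0329] 0.05
offc [0.6194 0.1627 0.0396] 0.02
railA [0.5911 0.1067 0.0592] 0.23
railB [0.5575 0.12   0.061 ] 0.01
[ 0.52770278  0.00436956 -0.11521528] -6.6013493559253975 [ 0.1 -1.  -0.1 -0.7 -0.2 -0.3 -0.6  0.1 -0.3  0.2 -0.1 -0.6 -1.1 -0.3
  1.1 -1.1]
top cap at z .1 [0.52919191 0.00311474 0.1       ]
scene cap at z .1 [0.52768136 0.00266512 0.1       ]
rail dir deg 67.62536966427487
67.41325794223394
```

Stud axis is at about (0.5285, 0.0035), jig yaw −6.6°, and the long arm points at 67.5° (rail_turn ≈ 0.28). Next I move over with the hand shut. I'll push the rail from its +y side with the tool's x along the rail's normal.

>>> move_arm:
  plan: "47 -33 0 0 0 0 1;47 -33 0 0 0 0 1;47 -33 0 0 0 0 1;47 -33 0 0 0 0 1;47 -33 0 0 0 0 1"
  grip_force: 30

```text
time: 0.72
tcp_pos: [0.4013, -0.3915, 0.2388]
ee_rot: [-3.09, -0.566, 0.0]
contact_force: [0.5, -0.1, -0.0]
finger_gap: -0.0003
```

>>> move_arm:
  plan: "47 -33 0 0 0 0 1;47 -33 0 0 0 0 1;47 -33 0 0 0 0 1;0 0 0 0 0 -10 1;0 0 0 0 0 -10 1"

```text
time: 1.35
tcp_pos: [0.4977, -0.2495, 0.2387]
ee_rot: [-2.939, -1.106, 0.001]
contact_force: [-0.2, 0.0, 0.6]
finger_gap: 0.0003
```

>>> move_arm:
  plan: "0 0 0 0 0 -10 1;0 0 0 0 0 -10 1;0 0 0 0 0 -10 1;0 0 0 0 0 -10 1;0 0 0 0 0 -10 1"

```text
time: 1.98
tcp_pos: [0.4971, -0.2506, 0.2387]
ee_rot: [-2.199, -2.242, 0.0]
contact_force: [0.3, -0.3, -0.5]
finger_gap: 0.0001
```

>>> move_arm:
  plan: "0 0 0 0 0 -10 1;0 0 0 0 0 -10 1;0 0 0 0 0 -10 1;0 0 0 0 0 -10 1;0 0 0 0 0 -10 1"

```text
time: 2.6
tcp_pos: [0.4971, -0.2505, 0.2387]
ee_rot: [-1.045, -2.961, -0.001]
contact_force: [0.6, -0.3, 0.8]
finger_gap: -0.0
```

```bash
cat >> h.py <<'E'
from scipy.spatial.transform import Rotation as Ro
def to(x,y,z,yawdeg):
    s=bot.sense();R=Ro.from_rotvec(s["ee_rot"]).as_matrix();yaw=np.degrees(np.arctan2(R[1,0],R[0,0]))
    print("t",round(s["time"],2),"tcp",s["tcp_pos"].round(4),"yaw",round(yaw,2),"tilt",R[:,2].round(4),"j",s["joint_pos"].round(2),"F",s["contact_force"].round(1),"M",s["wrist_torque"].round(2),"gap",round(s["finger_gap"],4))
    print("shift mm",(R.T@(np.array([x,y,z])-s["tcp_pos"])*1e3).round(1),"rz",round((yaw-yawdeg+180)%360-180,1))
E
python3 -c "
from h import *
to(.528,.101,.238,157.5)"
```

```text
t 2.6 tcp [ 0.4971 -0.2505  0.2387] yaw 141.12 tilt [-9.e-04  7.e-04 -1.e+00] j [-0.65  0.03  1.87  0.    1.25 -1.54] F [ 0.6 -0.3  0.8] M [0.02 0.04 0.05] gap -0.0
shift mm [196.6 293.    0.9] rz -16.4
```

>>> move_arm:
  plan: "33 49 0 0 0 0 1;33 49 0 0 0 0 1;33 49 0 0 0 0 1;33 49 0 0 0 0 1;33 49 0 0 0 0 1"

```text
time: 3.22
tcp_pos: [0.524, 0.0452, 0.239]
ee_rot: [-1.054, -2.959, 0.0]
contact_force: [0.8, -1.2, 0.8]
finger_gap: 0.0001
```

>>> move_arm:
  plan: "32 48 0 0 0 0 1;0 0 0 0 0 -8 1;0 0 0 0 0 -8 1;0 0 40 0 0 0 1;0 0 40 0 0 0 1"

```text
time: 3.85
tcp_pos: [0.5301, 0.1009, 0.1586]
ee_rot: [0.631, 3.076, 0.0]
contact_force: [0.9, 0.7, -0.7]
finger_gap: -0.0001
```

```bash
python3 -c "
from h import *
to(.528,.101,.053,157.5)
im=bot.capture('top')[120:270,165:345];cv2.imwrite('pics/t2.png',cv2.resize(im[:,:,::-1],None,fx=4,fy=4,interpolation=3))
im=bot.capture('scene')[150:310,200:370];cv2.imwrite('pics/s2.png',cv2.resize(im[:,:,::-1],None,fx=3.6,fy=3.6,interpolation=3))"
```

```text
t 3.85 tcp [0.5301 0.1009 0.1586] yaw 156.8 tilt [ 0.0011  0.     -1.    ] j [ 0.    0.07  1.98  0.    1.09 -1.17] F [ 0.9  0.7 -0.7] M [-0.01 -0.01  0.06] gap -0.0001
shift mm [  2.1  -0.8 105.6] rz -0.7
```

View pics/s2.png

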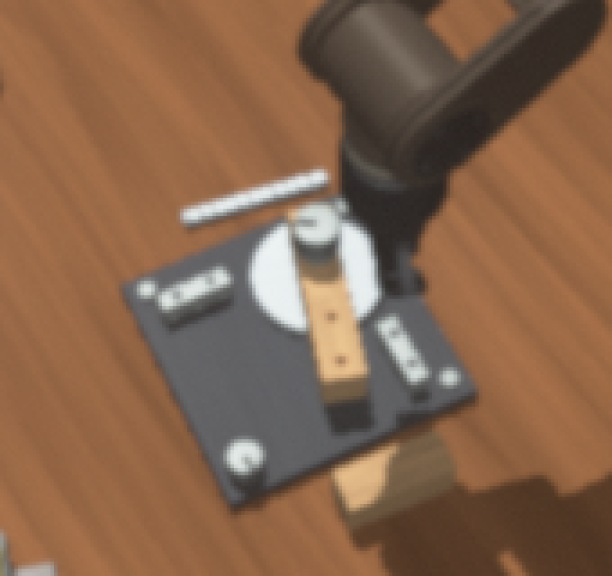

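The fingers show at about (405,275), beside the rail on the first-bar side, with nothing under them. I descend.

>>> move_arm:
  plan: "2 -1 35 0 0 0 1;0 0 35 0 0 0 1;0 0 25 0 0 0 1;0 0 10 0 0 0 1;0 0 0 0 0 0 1"

```text
time: 4.58
tcp_pos: [0.5282, 0.1007, 0.0549]
ee_rot: [0.632, 3.077, 0.0]
contact_force: [0.2, 0.7, 0.5]
finger_gap: -0.0002
```

>>> move_arm:
  plan: "-5 0 0 0 0 0 1;-12.8 3.4 0 0 0 8 1;-12.8 3.4 0 0 0 8 1;-12.8 3.4 0 0 0 8 1;0 0 0 0 0 0 1"

```text
time: 5.2
tcp_pos: [0.5719, 0.0872, 0.0558]
ee_rot: [1.255, 2.877, 0.002]
contact_force: [-0.8, -0.9, 0.0]
finger_gap: 0.0
```

```bash
python3 -c "
from h import *
to(.5285,.0035,.053,133.5)
im=bot.capture('top')[120:270,165:345];cv2.imwrite('pics/t3.png',cv2.resize(im[:,:,::-1],None,fx=4,fy=4,interpolation=3))
im=bot.capture('scene')[150:310,200:370];cv2.imwrite('pics/s3.png',cv2.resize(im[:,:,::-1],None,fx=3.6,fy=3.6,interpolation=3))"
```

```text
t 5.2 tcp [0.5719 0.0872 0.0558] yaw 132.86 tilt [ 2.9e-03 -2.0e-04 -1.0e+00] j [-0.02  0.3   1.93 -0.    0.91 -0.77] F [-0.8 -0.9  0. ] M [0.05 0.03 0.01] gap 0.0
shift mm [-31.9 -88.8   2.7] rz -0.6
```

View pics/s3.png

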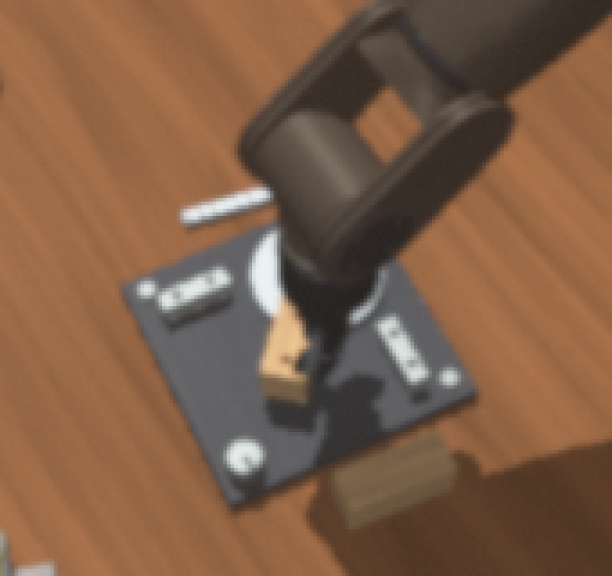

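The rail end moved to about (290,385) and follows the fingers.

>>> move_arm:
  plan: "-12.8 3.4 0 0 0 8 1;-12.8 3.4 0 0 0 8 1;-12.8 3.4 0 0 0 8 1;-12.8 3.4 0 0 0 8 1;-12.8 3.4 0 0 0 8 1"

```text
time: 5.92
tcp_pos: [0.6139, 0.04, 0.0547]
ee_rot: [2.17, 2.272, 0.004]
contact_force: [1.0, 2.6, -0.7]
finger_gap: -0.0
```

>>> move_arm:
  plan: "-6.4 1.3 0 0 0 4 1;-4.8 1 0 0 0 3 1;-3.2 0.6 0 0 0 2 1;0 0 0 0 0 0 1"

```text
time: 6.42
tcp_pos: [0.6167, 0.0247, 0.055]
ee_rot: [2.337, 2.098, 0.001]
contact_force: [0.8, 1.5, 0.9]
finger_gap: 0.0001
```

```bash
python3 -c "
from h import *
to(.5285,.0035,.053,83.4)
im=bot.capture('top')[120:270,165:345];cv2.imwrite('pics/t4.png',cv2.resize(im[:,:,::-1],None,fx=4,fy=4,interpolation=3))
im=bot.capture('scene')[150:310,200:370];cv2.imwrite('pics/s4.png',cv2.resize(im[:,:,::-1],None,fx=3.6,fy=3.6,interpolation=3))"
```

```text
t 6.42 tcp [0.6167 0.0247 0.055 ] yaw 83.84 tilt [ 1.3e-03 -1.0e-04 -1.0e+00] j [-0.12  0.37  1.84  0.    0.93 -0.02] F [0.8 1.5 0.9] M [ 0.25 -0.16  0.06] gap 0.0001
shift mm [-30.5 -85.4   1.9] rz 0.4
```

View pics/s4.png

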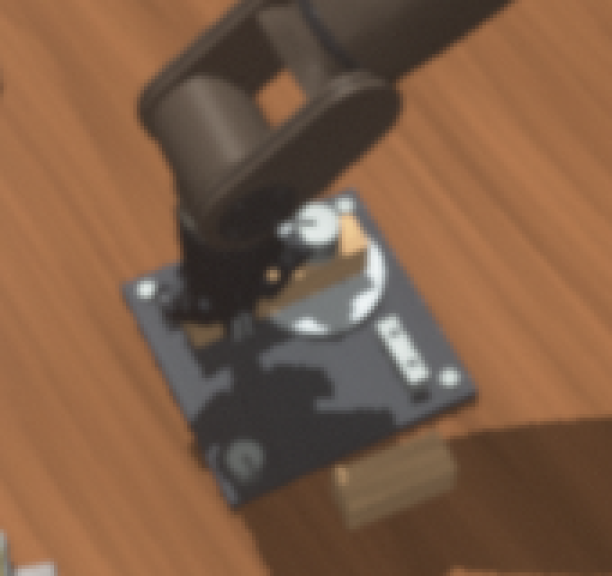

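Nearly there: the rail lies between the fingers and the second bar near (220,320). I press on in small steps, watching the force.

>>> move_arm:
  plan: "-2 0 0 0 0 0 1;0 0 0 0 0 0 1"

```text
time: 6.78
tcp_pos: [0.6163, 0.0232, 0.0546]
ee_rot: [-2.338, -2.098, -0.002]
contact_force: [1.7, 4.5, 1.3]
finger_gap: -0.0001
```

>>> move_arm:
  plan: "-2 0 0 0 0 0 1;0 0 0 0 0 0 1"

```text
time: 7.02
tcp_pos: [0.6163, 0.0231, 0.0546]
ee_rot: [-2.338, -2.095, -0.006]
contact_force: [2.7, 9.1, 1.9]
finger_gap: -0.0001
```

>>> move_arm:
  plan: "-2 0 0 0 0 0 1;0 0 0 0 0 0 1"

```text
time: 7.28
tcp_pos: [0.6163, 0.023, 0.0547]
ee_rot: [-2.337, -2.093, -0.011]
contact_force: [3.9, 14.5, 1.4]
finger_gap: -0.0003
```

Position has stopped and the force is climbing (15 N), so the rail is against the bar. I hold briefly, back off and raise, then look.

>>> move_arm:
  plan: "0 0 0 0 0 0 1;0 0 0 0 0 0 1;6 0 0 0 0 0 1;12 0 0 0 0 0 1;12 0 0 0 0 0 1"

```text
time: 7.9
tcp_pos: [0.6185, 0.0487, 0.0539]
ee_rot: [-2.339, -2.097, 0.002]
contact_force: [-0.4, -0.0, -0.1]
finger_gap: 0.0
```

>>> move_arm:
  plan: "0 0 -40 0 0 0 -1;0 0 -50 0 0 0 -1;60 0 -30 0 0 -10 -1;60 0 0 0 0 -10 -1;60 0 0 0 0 -10 -1"

```text
time: 8.52
tcp_pos: [0.607, 0.2239, 0.1731]
ee_rot: [1.709, 2.635, 0.001]
contact_force: [0.5, 0.4, -0.0]
finger_gap: 0.0851
```

```bash
python3 -c "
from h import *
to(.5285,.0035,.153,83.4)
im=bot.capture('top')[140:250,185:325];cv2.imwrite('pics/t5.png',cv2.resize(im[:,:,::-1],None,fx=5.4,fy=5.4,interpolation=3))
im=bot.capture('scene')[190:300,220:350];cv2.imwrite('pics/s5.png',cv2.resize(im[:,:,::-1],None,fx=5.4,fy=5.4,interpolation=3))"
```

```text
t 8.53 tcp [0.607  0.2239 0.1731] yaw 114.07 tilt [ 1.7e-03 -2.0e-04 -1.0e+00] j [ 0.2   0.28  1.71 -0.    1.15 -0.22] F [ 0.5  0.4 -0. ] M [ 0.03 -0.02  0.03] gap 0.0851
shift mm [-169.2 -161.6   20. ] rz 30.7
```

View pics/t5.png

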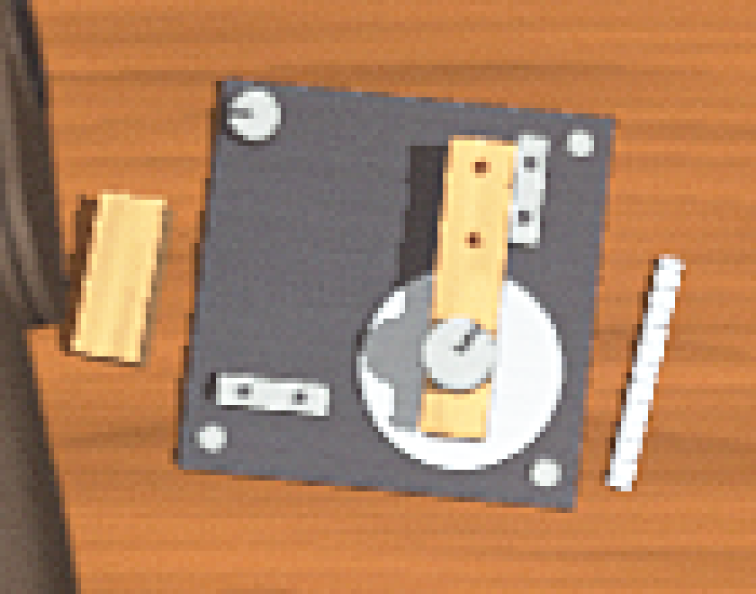

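View pics/s5.png

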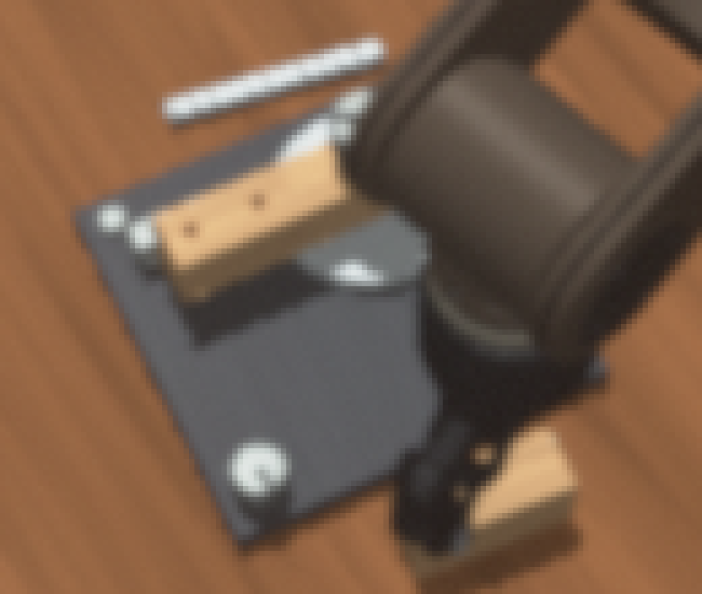

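The rail lies flat along the second bar: its holes at (472,240) and (481,166) are parallel to the bar, and the offcut and spare cap haven't moved. Next I go above the cap, gripper open, and unwind to yaw ≈175°.

>>> move_arm:
  plan: "-34 -32 -10 0 0 0 -1;-34 -32 0 0 0 0 -1;-34 -32 0 0 0 0 -1;-34 -33 0 0 0 0 -1;-33 -33 0 0 0 0 -1"

```text
time: 9.25
tcp_pos: [0.5257, 0.0003, 0.1822]
ee_rot: [1.718, 2.63, -0.001]
contact_force: [0.4, -1.1, 0.6]
finger_gap: 0.0852
```

>>> move_arm:
  plan: "0 0 0 0 0 -10 -1;0 0 0 0 0 -10 -1;0 0 0 0 0 -10 -1;0 0 0 0 0 -10 -1;0 0 0 0 0 -10 -1"

```text
time: 9.88
tcp_pos: [0.5263, 0.0016, 0.182]
ee_rot: [-0.436, -3.11, 0.001]
contact_force: [-0.2, 0.1, 0.2]
finger_gap: 0.0856
```

>>> move_arm:
  plan: "0 0 0 0 0 -10 -1;0 0 0 0 0 0 -1;0 0 0 0 0 0 -1"

```text
time: 10.25
tcp_pos: [0.5265, 0.002, 0.1822]
ee_rot: [-0.175, -3.136, 0.0]
contact_force: [-0.2, -0.5, 0.8]
finger_gap: 0.0852
```

```bash
python3 -c "
from h import *
to(.5285,.0035,.080,175)"
```

```text
t 10.25 tcp [0.5265 0.002  0.1822] yaw 173.61 tilt [-4.e-04 -2.e-04 -1.e+00] j [-0.19  0.01  1.99 -0.    1.14 -1.65] F [-0.2 -0.5  0.8] M [-0.05  0.04  0.03] gap 0.0852
shift mm [ -1.9   1.8 102.2] rz -1.4
```

>>> move_arm:
  plan: "-2 2 40 0 0 0 -1;0 0 35 0 0 0 -1;0 0 18 0 0 0 -1;0 0 8 0 0 0 -1;0 0 0 0 0 0 -1"

```text
time: 10.88
tcp_pos: [0.5292, 0.0039, 0.0816]
ee_rot: [0.171, 3.136, -0.0]
contact_force: [-0.4, 0.4, -0.3]
finger_gap: 0.0853
```

>>> move_arm:
  plan: "0 0 0 0 0 0 1;0 0 0 0 0 0 1;0 0 0 0 0 0 1;0 0 0 0 0 0 1;0 0 0 0 0 0 1"
  grip_force: 50

```text
time: 11.5
tcp_pos: [0.5294, 0.0039, 0.0822]
ee_rot: [0.17, 3.136, -0.001]
contact_force: [-0.6, -0.8, 6.1]
finger_gap: 0.0367
```

```bash
python3 -c "
from h import *
to(.5285,.0035,.080,175)
im=bot.capture('scene')[150:310,200:370];cv2.imwrite('pics/s6.png',cv2.resize(im[:,:,::-1],None,fx=3.6,fy=3.6,interpolation=3))"
```

```text
t 11.5 tcp [0.5294 0.0039 0.0822] yaw 173.79 tilt [ 1.2e-03 -4.0e-04 -1.0e+00] j [-0.18  0.16  2.04 -0.    0.94 -1.65] F [-0.6 -0.8  6.1] M [-0.07  0.26 -0.  ] gap 0.0367
shift mm [ 0.8 -0.4  2.2] rz -1.2
```

View pics/s6.png

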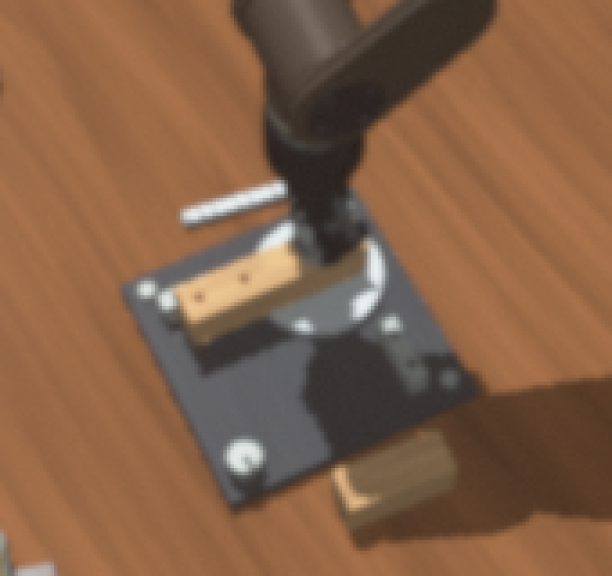

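The gap stopped at 36.7 mm, so the cap is gripped between the pads near (330,230). I now screw clockwise, lowering 0.2 mm per 9°.

>>> move_arm:
  plan: "0 0 0.2 0 0 9 1;0 0 0.2 0 0 9 1;0 0 0.2 0 0 9 1;0 0 0.2 0 0 9 1;0 0 0.2 0 0 9 1"

```text
time: 12.18
tcp_pos: [0.5289, 0.003, 0.0811]
ee_rot: [1.363, 2.83, -0.004]
contact_force: [-2.7, -3.8, 8.1]
finger_gap: 0.0367
```

```bash
python3 -c "
from h import *
to(.5285,.0035,.080,175)"
```

```text
t 12.18 tcp [0.5289 0.003  0.0811] yaw 128.56 tilt [-6.0e-04 -2.4e-03 -1.0e+00] j [-0.19  0.16  2.05 -0.    0.94 -0.86] F [-2.7 -3.8  8.1] M [-0.57  0.61  0.11] gap 0.0367
shift mm [0.6 0.  1.1] rz -46.4
```

>>> move_arm:
  plan: "0 0 0.2 0 0 9 1;0 0 0.2 0 0 9 1;0 0 0.2 0 0 9 1;0 0 0.2 0 0 9 1;0 0 0.2 0 0 9 1"

```text
time: 12.8
tcp_pos: [0.5279, 0.0028, 0.08]
ee_rot: [-2.342, -2.093, 0.007]
contact_force: [-6.5, -4.8, 9.6]
finger_gap: 0.0365
```

```bash
python3 -c "
from h import *
to(.5285,.0035,.080,175)"
```

```text
t 12.8 tcp [0.5279 0.0028 0.08  ] yaw 83.58 tilt [-0.0035 -0.0028 -1.    ] j [-0.19  0.16  2.05 -0.    0.94 -0.07] F [-6.5 -4.8  9.6] M [-0.73  1.09  0.02] gap 0.0365
shift mm [0.8 0.5 0. ] rz -91.4
```

>>> move_arm:
  plan: "0 0 0.1 0 0 5 1;0 0 0.1 0 0 5 1;0 0 0.1 0 0 5 1;0 0 0.1 0 0 5 1;0 0 0 0 0 0 1"

```text
time: 13.42
tcp_pos: [0.5275, 0.0029, 0.0796]
ee_rot: [-2.667, -1.66, 0.008]
contact_force: [-7.7, -5.3, 8.8]
finger_gap: 0.0364
```

```bash
python3 -c "
from h import *
to(.5285,.0035,.080,175)"
```

```text
t 13.43 tcp [0.5275 0.0029 0.0796] yaw 63.81 tilt [-0.0047 -0.0023 -1.    ] j [-0.19  0.16  2.05 -0.    0.94  0.27] F [-7.7 -5.3  8.8] M [-0.64  1.18 -0.05] gap 0.0364
shift mm [ 1.   0.6 -0.4] rz -111.2
```

Side force has built to 8 N, so the commanded pose is a little off the stud's axis. I relieve it and carry on.

>>> move_arm:
  plan: "-2.4 -1.6 -1 0 0 0 1;0 0 0 0 0 0 1;0 0 0.1 0 0 5 1;0 0 0 0 0 0 1"

```text
time: 13.92
tcp_pos: [0.5271, 0.0028, 0.0799]
ee_rot: [2.736, 1.542, 0.003]
contact_force: [4.6, 1.0, -1.0]
finger_gap: 0.0363
```

```bash
python3 -c "
from h import *
to(.5285,.0035,.080,175)"
```

```text
t 13.93 tcp [0.5271 0.0028 0.0799] yaw 58.82 tilt [ 2.2e-03  3.0e-04 -1.0e+00] j [-0.19  0.16  2.05  0.    0.93  0.36] F [ 4.6  1.  -1. ] M [ 0.21 -0.67 -0.03] gap 0.0363
shift mm [ 1.3  0.8 -0.1] rz -116.2
```

>>> move_arm:
  plan: "0 0 0.1 0 0 5 1;0 0 0.1 0 0 5 1;0 0 0 0 0 0 1"

```text
time: 14.3
tcp_pos: [0.5269, 0.0029, 0.0797]
ee_rot: [2.86, 1.3, 0.003]
contact_force: [4.1, 2.9, -0.1]
finger_gap: 0.0365
```

```bash
python3 -c "
from h import *
to(.5285,.0035,.080,175)"
```

```text
t 14.3 tcp [0.5269 0.0029 0.0797] yaw 48.88 tilt [ 1.7e-03  6.0e-04 -1.0e+00] j [-0.19  0.16  2.05  0.    0.93  0.53] F [ 4.1  2.9 -0.1] M [ 0.37 -0.73 -0.09] gap 0.0365
shift mm [ 1.5  0.8 -0.3] rz -126.1
```

>>> move_arm:
  plan: "0 0 0.1 0 0 5 1;0 0 0.1 0 0 5 1;0 0 0 0 0 0 1"

```text
time: 14.68
tcp_pos: [0.5268, 0.0031, 0.0794]
ee_rot: [-2.962, -1.045, -0.002]
contact_force: [5.0, 2.6, -0.6]
finger_gap: 0.0366
```

```bash
python3 -c "
from h import *
to(.5285,.0035,.080,175)"
```

```text
t 14.68 tcp [0.5268 0.0031 0.0794] yaw 38.87 tilt [ 0.0013  0.001  -1.    ] j [-0.19  0.16  2.05  0.    0.93  0.7 ] F [ 5.   2.6 -0.6] M [ 0.42 -0.67 -0.08] gap 0.0366
shift mm [ 1.6  0.8 -0.6] rz -136.1
```

```bash
cat > m.py <<'E'
from h import *
to(.5270,.0032,.079,173.8)
print("tau6",bot.sense()["joint_torque"][5])
E
python3 m.py
```

```text
t 14.68 tcp [0.5268 0.0031 0.0794] yaw 38.87 tilt [ 0.0013  0.001  -1.    ] j [-0.19  0.16  2.05  0.    0.93  0.7 ] F [ 5.   2.6 -0.6] M [ 0.42 -0.67 -0.08] gap 0.0366
shift mm [0.3 0.  0.4] rz -134.9
tau6 0.015019135898910463
```

>>> move_arm:
  plan: "0 0 0.1 0 0 5 1;0 0 0.1 0 0 5 1;0 0 0 0 0 0 1"

```text
time: 15.05
tcp_pos: [0.5267, 0.0032, 0.0792]
ee_rot: [-3.041, -0.783, -0.002]
contact_force: [3.8, 3.7, -0.7]
finger_gap: 0.0366
```

```bash
python3 m.py
```

```text
t 15.05 tcp [0.5267 0.0032 0.0792] yaw 28.87 tilt [ 0.001   0.0014 -1.    ] j [-0.19  0.16  2.05  0.    0.93  0.88] F [ 3.8  3.7 -0.7] M [ 0.56 -0.67 -0.06] gap 0.0366
shift mm [0.3 0.2 0.2] rz -144.9
tau6 0.01681214023847133
```

>>> move_arm:
  plan: "0 0 0.1 0 0 5 1;0 0 0.1 0 0 5 1;0 0 0 0 0 0 1"

```text
time: 15.42
tcp_pos: [0.5266, 0.0035, 0.079]
ee_rot: [-3.097, -0.514, -0.002]
contact_force: [3.9, 4.2, 1.0]
finger_gap: 0.0367
```

```bash
python3 m.py
```

```text
t 15.43 tcp [0.5266 0.0035 0.079 ] yaw 18.86 tilt [ 7.0e-04  1.8e-03 -1.0e+00] j [-0.19  0.16  2.05  0.    0.93  1.05] F [3.9 4.2 1. ] M [ 0.67 -0.65 -0.09] gap 0.0367
shift mm [ 0.3  0.4 -0. ] rz -154.9
tau6 0.01873085740953684
```

>>> move_arm:
  plan: "0 0 0.1 0 0 5 1;0 0 0 0 0 0 1"

```text
time: 15.68
tcp_pos: [0.5265, 0.0036, 0.0789]
ee_rot: [-3.117, -0.379, -0.001]
contact_force: [3.3, 4.2, -0.4]
finger_gap: 0.0365
```

```bash
python3 m.py
```

```text
t 15.68 tcp [0.5265 0.0036 0.0789] yaw 13.86 tilt [ 6.0e-04  2.1e-03 -1.0e+00] j [-0.19  0.16  2.05  0.    0.93  1.14] F [ 3.3  4.2 -0.4] M [ 0.68 -0.61 -0.06] gap 0.0365
shift mm [ 0.4  0.5 -0.1] rz -159.9
tau6 0.018406441085971892
```

>>> move_arm:
  plan: "0 0 0.1 0 0 5 1;0 0 0 0 0 0 1"

```text
time: 15.92
tcp_pos: [0.5265, 0.0037, 0.0788]
ee_rot: [-3.13, -0.245, -0.001]
contact_force: [4.2, 5.1, -0.5]
finger_gap: 0.0367
```

```bash
python3 m.py
```

```text
t 15.93 tcp [0.5265 0.0037 0.0788] yaw 8.96 tilt [ 5.0e-04  1.9e-03 -1.0e+00] j [-0.19  0.16  2.05  0.    0.93  1.23] F [ 4.2  5.1 -0.5] M [ 0.82 -0.6   0.29] gap 0.0367
shift mm [ 0.4  0.5 -0.2] rz -164.8
tau6 0.3345955163240433
```

>>> move_arm:
  plan: "0 0 0.1 0 0 5 1;0 0 0 0 0 0 1"

```text
time: 16.18
tcp_pos: [0.5259, 0.0037, 0.0787]
ee_rot: [-3.139, -0.118, 0.002]
contact_force: [1.9, 4.6, 1.2]
finger_gap: 0.0365
```

```bash
python3 m.py
```

```text
t 16.18 tcp [0.5259 0.0037 0.0787] yaw 4.31 tilt [-1.3e-03  5.0e-04 -1.0e+00] j [-0.19  0.16  2.05  0.    0.93  1.31] F [1.9 4.6 1.2] M [ 0.98 -0.37  1.28] gap 0.0365
shift mm [ 1.   0.6 -0.3] rz -169.5
tau6 1.355394534766674
```

>>> move_arm:
  plan: "0 0 0.1 0 0 5 1;0 0 0 0 0 0 1"

```text
time: 16.42
tcp_pos: [0.5242, 0.0039, 0.0785]
ee_rot: [-3.14, 0.019, 0.011]
contact_force: [-2.9, 4.0, 6.0]
finger_gap: 0.0365
```

```bash
python3 m.py
```

```text
t 16.43 tcp [0.5242 0.0039 0.0785] yaw -0.71 tilt [-0.0069  0.0011 -1.    ] j [-0.19  0.16  2.05 -0.    0.94  1.4 ] F [-2.9  4.   6. ] M [0.96 0.49 1.14] gap 0.0365
shift mm [ 2.8  0.7 -0.5] rz -174.5
tau6 1.174713782966137
```

>>> move_arm:
  plan: "0 0 0.1 0 0 5 1;0 0 0 0 0 0 1"

```text
time: 16.68
tcp_pos: [0.5228, 0.0044, 0.0783]
ee_rot: [-3.136, 0.156, 0.018]
contact_force: [-7.1, 6.9, 9.4]
finger_gap: 0.0367
```

```bash
python3 m.py
```

```text
t 16.68 tcp [0.5228 0.0044 0.0783] yaw -5.68 tilt [-0.0111  0.0021 -0.9999] j [-0.19  0.16  2.05  0.    0.94  1.48] F [-7.1  6.9  9.4] M [1.17 1.14 1.16] gap 0.0367
shift mm [ 4.3  0.8 -0.7] rz -179.5
tau6 1.2704289704561234
```

Torque rose sharply at yaw ≈9° (after 164.5°), then stayed near 1.2 N m while the pads slipped, so the cap has bottomed. To get a clean reference for the back-off, I let go, lift clear, look and regrip centred.

>>> move_arm:
  plan: "0 0 0 0 0 -5 1;0 0 0 0 0 0 -1;0 0 0 0 0 0 -1;0 0 0 0 0 0 -1;0 0 -40 0 0 0 -1"

```text
time: 17.3
tcp_pos: [0.5233, 0.0028, 0.1152]
ee_rot: [-3.14, 0.033, 0.014]
contact_force: [0.6, -0.6, 0.1]
finger_gap: 0.0853
```

>>> move_arm:
  plan: "0 0 -50 0 0 0 -1;0 -60 0 0 0 0 -1;0 -60 0 0 0 0 -1;0 -60 0 0 0 0 -1;0 0 0 0 0 0 -1"

```text
time: 17.92
tcp_pos: [0.5295, 0.1859, 0.1683]
ee_rot: [-3.141, 0.025, 0.001]
contact_force: [0.0, -1.3, -0.1]
finger_gap: 0.0855
```

```bash
python3 -c "
from h import *
to(.5275,.0033,.17,0)
im=bot.capture('top')[140:250,185:325];cv2.imwrite('pics/t7.png',cv2.resize(im[:,:,::-1],None,fx=5.4,fy=5.4,interpolation=3))"
```

```text
t 17.93 tcp [0.5295 0.1859 0.1683] yaw -0.9 tilt [-3.e-04  3.e-04 -1.e+00] j [0.16 0.11 1.92 0.   1.11 1.74] F [ 0.  -1.3 -0.1] M [-0.05 -0.01 -0.01] gap 0.0855
shift mm [  0.8 182.6  -1.7] rz -0.9
```

View pics/t7.png

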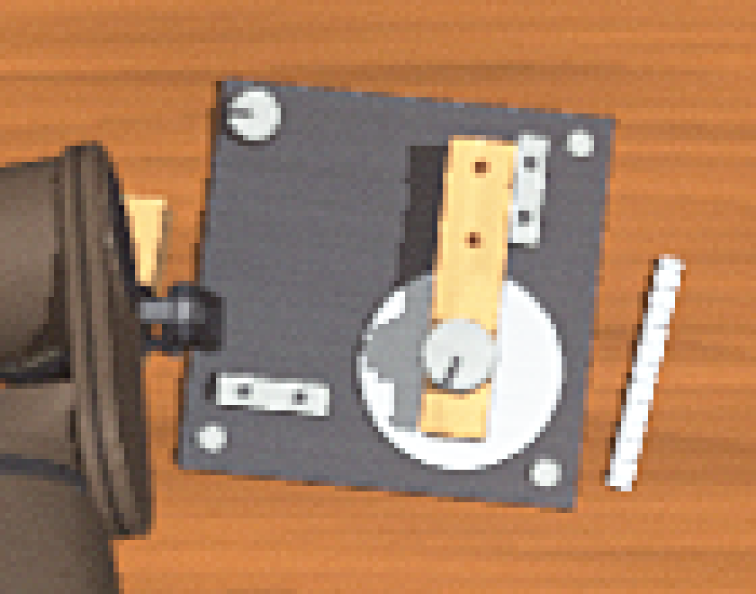

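The ridge points from (460,354) to (447,388), about 159° in world axes. It has turned roughly 160–165° from the start, which agrees with the tool's turn. The rail is still flat on the bar. Now I regrip.

>>> move_arm:
  plan: "0 60 0 0 0 0 -1;0 60 0 0 0 0 -1;1 62 0 0 0 0 -1;0 0 0 0 0 0 -1;0 0 20 0 0 0 -1"

```text
time: 18.6
tcp_pos: [0.5284, -0.0013, 0.1499]
ee_rot: [3.141, -0.039, 0.006]
contact_force: [-0.3, -0.2, 0.1]
finger_gap: 0.0854
```

```bash
python3 -c "
from h import *
to(.5275,.0033,.0785,0)"
```

```text
t 18.6 tcp [ 0.5284 -0.0013  0.1499] yaw -1.42 tilt [ 3.8e-03 -6.0e-04 -1.0e+00] j [-0.19  0.06  2.01  0.    1.07  1.4 ] F [-0.3 -0.2  0.1] M [ 0.02 -0.05 -0.04] gap 0.0854
shift mm [-1.3 -4.6 71.4] rz -1.4
```

>>> move_arm:
  plan: "0 0 20 0 0 0 -1;0 0 10 0 0 0 -1;0 0 0 0 0 0 -1;0 0 0 0 0 0 -1"

```text
time: 19.1
tcp_pos: [0.5278, 0.0006, 0.1193]
ee_rot: [3.141, -0.033, 0.002]
contact_force: [0.2, 0.0, -0.0]
finger_gap: 0.0855
```

```bash
python3 -c "
from h import *
to(.5275,.0033,.0785,0)"
```

```text
t 19.1 tcp [0.5278 0.0006 0.1193] yaw -1.2 tilt [ 1.3e-03 -2.0e-04 -1.0e+00] j [-0.19  0.1   2.03  0.    1.01  1.4 ] F [ 0.2  0.  -0. ] M [-0.02  0.05 -0.02] gap 0.0855
shift mm [-0.4 -2.7 40.8] rz -1.2
```

>>> move_arm:
  plan: "0 -2.5 20 0 0 0 -1;0 0 15 0 0 0 -1;0 0 5 0 0 0 -1;0 0 0 0 0 0 -1;0 0 0 0 0 0 -1"

```text
time: 19.73
tcp_pos: [0.5279, 0.0029, 0.0791]
ee_rot: [3.141, -0.033, 0.002]
contact_force: [-0.6, 0.5, -0.1]
finger_gap: 0.0853
```

>>> move_arm:
  plan: "0 0 0 0 0 0 1;0 0 0 0 0 0 1;0 0 0 0 0 0 1;0 0 0 0 0 0 1;0 0 0 0 0 0 1"
  grip_force: 50

```text
time: 20.35
tcp_pos: [0.5275, 0.0038, 0.0791]
ee_rot: [-3.14, 0.034, -0.0]
contact_force: [-1.9, 4.6, 5.9]
finger_gap: 0.0368
```

```bash
python3 m.py
```

```text
t 20.35 tcp [0.5275 0.0038 0.0791] yaw -1.23 tilt [ 2.0e-04  1.5e-03 -1.0e+00] j [-0.19  0.16  2.05  0.    0.93  1.41] F [-1.9  4.6  5.9] M [ 0.73  0.27 -0.02] gap 0.0368
shift mm [-0.5  0.7  0.1] rz -175.0
tau6 -0.012935384293086827
```

I check the bottom with a +3° nudge, undo it, then back off 90° in steps, raising 2 mm overall.

>>> move_arm:
  plan: "0 -1 -1 0 0 3 1;0 0 0 0 0 0 1"

```text
time: 20.6
tcp_pos: [0.5274, 0.0039, 0.0793]
ee_rot: [3.139, -0.111, 0.001]
contact_force: [0.4, 1.1, 0.0]
finger_gap: 0.0367
```

```bash
python3 m.py
```

```text
t 20.6 tcp [0.5274 0.0039 0.0793] yaw -4.05 tilt [ 5.e-04 -1.e-03 -1.e+00] j [-0.18  0.16  2.05 -0.    0.93  1.46] F [0.4 1.1 0. ] M [ 0.16 -0.11  0.43] gap 0.0367
shift mm [-0.4  0.8  0.3] rz -177.8
tau6 0.5248365551233292
```

>>> move_arm:
  plan: "0 0 0 0 0 -3 1;0 0 -0.2 0 0 -9 1;0 0 -0.2 0 0 -9 1;0 0 -0.2 0 0 -9 1;0 0 0 0 0 0 1"

```text
time: 21.22
tcp_pos: [0.5275, 0.0037, 0.0799]
ee_rot: [3.062, 0.698, 0.001]
contact_force: [0.7, -0.2, -0.6]
finger_gap: 0.0365
```

```bash
python3 m.py
```

```text
t 21.23 tcp [0.5275 0.0037 0.0799] yaw 25.7 tilt [ 6.e-04 -4.e-04 -1.e+00] j [-0.19  0.16  2.05 -0.    0.93  0.94] F [ 0.7 -0.2 -0.6] M [ 0.02 -0.14  0.08] gap 0.0365
shift mm [-0.7  0.3  0.9] rz -148.1
tau6 -0.14444525353610516
```

Torque rose to 0.5 N m on the nudge, so it was at the bottom, and the cap now backs off freely. 63° to go.

>>> move_arm:
  plan: "0 0 -0.2 0 0 -9 1;0 0 -0.2 0 0 -9 1;0 0 -0.2 0 0 -9 1;0 0 -0.2 0 0 -9 1;0 0 0 0 0 0 1"

```text
time: 21.85
tcp_pos: [0.5277, 0.0036, 0.0808]
ee_rot: [2.698, 1.607, 0.001]
contact_force: [2.2, -1.2, -1.2]
finger_gap: 0.0363
```

>>> move_arm:
  plan: "0 0 -0.2 0 0 -9 1;0 0 -0.2 0 0 -9 1;0 0 -0.2 0 0 -9 1;0 0 0 0 0 0 1;0 0 0 0 0 0 1"

```text
time: 22.48
tcp_pos: [0.5279, 0.0036, 0.0815]
ee_rot: [2.248, 2.192, 0.001]
contact_force: [4.7, -2.6, -3.9]
finger_gap: 0.0364
```

```bash
python3 m.py;python3 -c "
from h import *
im=bot.capture('top')[140:250,185:325];cv2.imwrite('pics/t8.png',cv2.resize(im[:,:,::-1],None,fx=5.4,fy=5.4,interpolation=3))
im=bot.capture('scene')[150:310,200:370];cv2.imwrite('pics/s8.png',cv2.resize(im[:,:,::-1],None,fx=3.6,fy=3.6,interpolation=3))"
```

```text
t 22.48 tcp [0.5279 0.0036 0.0815] yaw 88.57 tilt [ 0.0017 -0.001  -1.    ] j [-0.19  0.15  2.05 -0.    0.94 -0.16] F [ 4.7 -2.6 -3.9] M [-0.35 -0.73 -0.04] gap 0.0364
shift mm [-0.4 -0.9  2.5] rz -85.2
tau6 0.019771537045016885
```

View pics/s8.png

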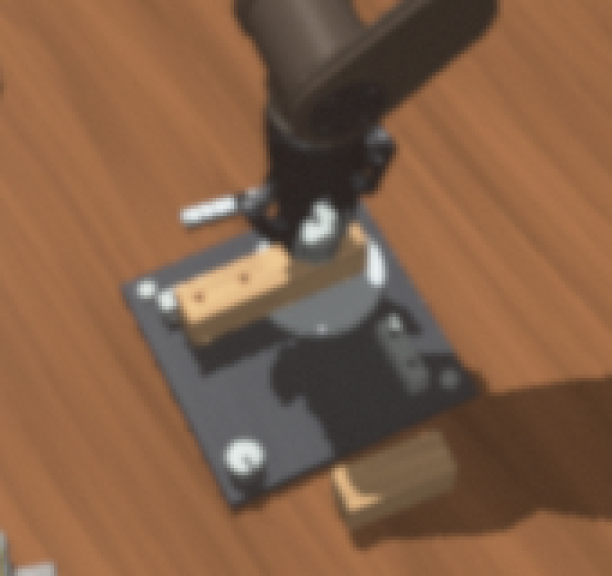

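View pics/t8.png

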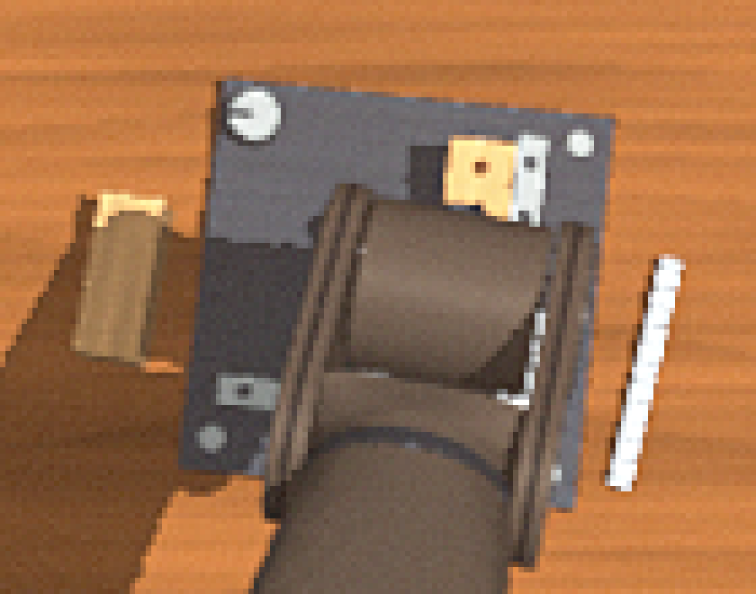

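The rail is still on its bar at (180,300) and the loose things haven't moved. The cap top is visible between the fingers at (320,220) in the scene view, so I zoom in on the ridge.

```bash
python3 -c "
from h import *
im=bot.capture('scene')[195:230,270:310];cv2.imwrite('pics/s9.png',cv2.resize(im[:,:,::-1],None,fx=14,fy=14,interpolation=3))
c=np.array([.5277,.0036,.101])
for a in (229,249,269): 
  P=[c,c+.019*np.array([np.cos(np.radians(a)),np.sin(np.radians(a)),0])]
  print(a,((proj('scene',P)-[270,195]+.5)*14).round(0).tolist())
to(.5277,.0036,.08,88)"
```

```text
229 [[255.0, 243.0], [268.0, 166.0]]
249 [[255.0, 243.0], [236.0, 167.0]]
269 [[255.0, 243.0], [206.0, 177.0]]
t 22.62 tcp [0.5279 0.0036 0.0815] yaw 88.66 tilt [ 1.7e-03 -9.0e-04 -1.0e+00] j [-0.19  0.15  2.05 -0.    0.94 -0.16] F [ 4.9 -2.7 -3.6] M [-0.45 -0.86 -0.06] gap 0.0365
shift mm [-0.  -0.2  1.5] rz 0.7
```

View pics/s9.png

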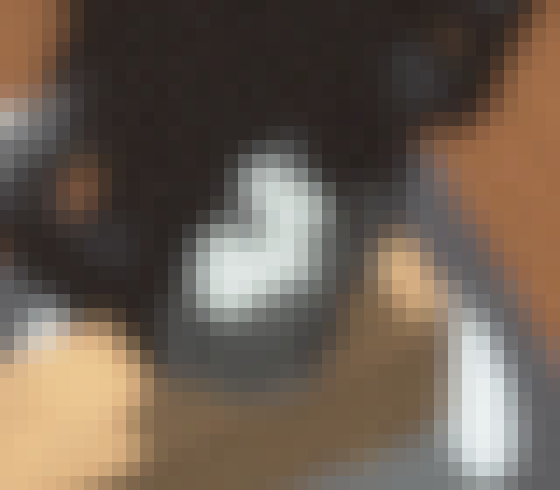

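The dark notch runs from the centre, about (258,235), up and left through (235,212). That fits a ridge at roughly 250–265°, against 249° expected. The grip holds and the arm is at rest, so I hand in.

```bash
python3 -c "
from h import *
print(bot.finish_job()); to(.5277,.0036,.08,88)"
```

```text
the job is handed in; nothing more can be done
None
the job is handed in; nothing more can be done
```

The job is handed in, and as far as my checks can tell every step was met; the rig reports no verdict.

- **Rail:** I pushed it clockwise with the shut fingers until it stopped against the second bar under about 15 N. The top view afterwards showed it flat along the bar, and it was still there in the last pictures.
- **Cap to the bottom:** I screwed it about 165° clockwise. The torque then jumped to about 1.2 N m and the pads slipped for roughly 10° while I kept turning. The ridge agreed to within a few degrees, reading about 160°. I let go, regripped, and a 3° nudge gave 0.5 N m, so it was bottomed out.
- **Back-off:** I turned it back 89.8° by the measured tool angle. The last picture put the ridge at roughly 250–265° against 249° expected, but it is too coarse and half hidden to confirm this closely.
- **End state:** The jaws are on the cap at a 36.5 mm opening with the grip set to 50 N. Job time was about 22.6 s.
- **Loose things:** I saw no movement in the spare cap, offcut or the staples beside the jig. I did not look at the others again, but the arm never came close to them at low height.

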